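Wind down the board press in the lamp hall

TASK

A brass lamp has been left standing on the deck of the green screw press, in the way of its red-pegged wheel: first take it off and stand it upright on the round red mat, without letting the wheel hit it. Then wind the wheel clockwise (seen from above) by its pegs, peg after peg, as many turns as it takes for the press plate to come down and clamp the stack of boards firmly, so that the wheel goes tight, and let go. Do not move the board stacks or disturb the bottle, the bowl or the matchbox.

Things in the scene. Friction and masses are not known exactly. Their poses are not given: they have to be found in the camera images.
- press: Green fixed screw press, 270 mm wide (y). Origin on the table under the wheel's axis; x away from the open side, which faces the robot at yaw 0; z up. Bed top 25 mm high. Flat grey deck, top 166 mm high, x -155 to +130 mm. In press axes a rigid clear guard with yellow front edge covers the wheel's far half: x +20 to +130, y -130 to +130 mm, top plate 252 to 255 mm high, closed sides and back.
- wheel: Star wheel on an upright axis; origin on the axis, 175 mm above the table. Hub 44 mm wide, to 205 mm high; 4 spokes 14 mm thick, centre line 189 mm high, each with an upright red peg 85 mm from the axis. Winds clockwise from above; pegs pass under the guard, workable from the near half. Plate falls 28 mm a turn, about 1 to 1.5 turns in all. Runs at about 3.5 N on a peg, stays where left.
- peg0 (a point): Centre of the top of a red peg: upright, 18 mm in diameter, 185 to 241 mm above the table. When the plate bears on the boards the pegs go hard to push: about 10 N on a peg then clamps firmly and the wheel holds it; a plate that only rests on the boards is not clamped.
- peg1 (a point): As peg0, the next peg, 90 degrees anticlockwise of it seen from above.
- peg2 (a point): As peg0, on the far side of the axis from it.
- peg3 (a point): As peg0, 90 degrees clockwise of it seen from above.
- platen: Steel press plate under the deck, 160 x 190 x 16 mm; origin at the centre of its underside (126 mm above the table as built, falls as the wheel is wound).
- stack_thick: Stack of seven wooden boards glued together, 120 x 150 x 70 mm, 0.7 kg, loose; origin at the centre of its underside. Either it or the thin stack lies in the press on the bed; the other waits on the plywood pallet.
- stack_thin: Stack of six wooden boards, 120 x 150 x 60 mm, 0.6 kg, loose; origin at the centre of its underside.
- lamp: Brass goblet lamp, loose, about 0.3 kg, 112 mm tall: foot 56 mm in diameter, thin stem, cup 54 mm in diameter from 62 to 112 mm above the foot (white wick 10 mm higher). Origin at the centre of its underside. It starts on the press's deck in front of the hub, between two pegs, in the path of the pegs; its cup stands higher than the pegs.
- mat: Round red mat fixed on the table, 150 mm in diameter, 3 mm thick; origin at the centre of its underside.
- oil: Amber bottle, 70 mm in diameter, 160 mm tall, loose; origin at the centre of its underside. Leave alone.
- bowl: Copper bowl, 120 mm in diameter, 55 mm tall, loose; origin at the centre of its underside. Leave alone.
- matchbox: Red box of matches, 110 x 65 x 30 mm, loose; origin at the centre of its underside. Leave alone.

How it is judged:
By the outcome, as a careful person would: the job done as asked, in the order asked, and still so for the second after the job is handed in, with the robot touching nothing.
It also fails if it takes over 72 s, if anything falls off the work surface, if the arm or the gripper's body presses on something with over 40 N, if the wrist force passes 120 N, or if a joint passes its speed limit or range.

ROBOT

A 6-joint arm with a two-finger parallel gripper is mounted at the origin on the work surface. World frame = base frame: x ahead of the robot, y to its left, z up, the work surface at z = 0. Lengths are in mm, angles in rad, forces in N, time in s.
With the tool pointing down it reaches from about 375 to 900 mm from the base axis. Payload 3.1 kg.
Tool frame: the origin (TCP) lies at the very end of the fingers, on their centre line; the grasp point (between the pads) lies bot.grasp_offset behind it (bot.grasp_offset is the distance from the TCP to the grasp point, in mm); x points along the fingers, z is the direction in which the jaws open and shut, and the axes are right-handed (so a half turn about x gives the same grasp; the last joint's range is limited). The gripper opens to 85 mm and grips with 20 to 120 N. Pads are 22 mm wide; open, the fingers measure 114 mm over their backs; the gripper's body (76 mm by 85 mm) begins 54 mm behind the grasp point. The pads swing forward as they close: fully open they stand 13 mm farther back than shut.
Start: joints at [0.978, 0.527, 1.433, -0, 1.181, -0.178], TCP at [251.837, 571.992, 231.31] pointing down, gripper open.
Joint ranges: [-3.08, 3.08], [-0.75, 2.2], [0.22, 2.44], [-1.43, 4.57], [0, 2.65], [-2.85, 2.85]. Speed limits (rad/s): [2.79, 2.79, 3.14, 3.14, 3.14, 3.14].

INTERFACE

Orientations are given as a unit quaternion [w, x, y, z].
In Python, from rig import bot gives the robot as it stands.
- The arm moves only by the tool play_rows, never from a script. Its argument "deltas" is a list of rows, each a list of 7 numbers: the turn, a rotation vector about the world's x, y, z in rad, then the shift along the world's x, y, z in m, then the gripper command: -1 is shut, 1 is fully open, values between are in proportion. A call has 1 to 20 rows; each row shifts and turns the pose as measured when the row begins; what a row does not reach is not made up. A row lasts 1/8 s, in which the tool goes at most 62.5 mm and 10.7 degrees, less where a joint would pass 70% of its speed; a pose out of reach is approached as far as the arm can. A call is refused whole if a number of a shift passes 0.0625 or a number of a turn 0.188, either way. A call with a gripper value outside its range is refused whole. The fingers move at their own pace and stop on an object; the grip force is fixed at half the most. Time passes only in rows, so rows that do not move let the fingers close. It gives the time, the measured TCP pose, the force and the opening at its end, in the units of the state.
- bot.sense(): the state, without advancing time (a new reading comes with each control period).
- bot.grab_frame(name): name is "side" or "top"; returns the picture (420x560x3 uint8, red, green, blue); there is no depth.
- bot.calibration(name): a dict with "camera_matrix" (3x3 intrinsics, pixels), "eye" and "rotation" of the camera in the world. Camera axes: x right, y up, looking along -z (the intrinsics and any distortion apply to the point x, -y, -z); pixel columns grow to the right and rows downward; lengths in mm; the calibration is good to about 2 mm. A picture is of the moment at which its call begins. calibration takes no time and is no camera call.
- bot.job_done(): hands the job in, once; it reports no verdict.
The state is a dict: "clock": time; "qpos": joint angles; "joint_velocities": joint speeds; "joint_torque": joint torques, N m; "eef_pos": TCP position; "ee_rot": TCP orientation; "contact_force": force on the tool from outside, world axes, zero at the start; "torque": the same for the moment, N m; "width": opening from 0.0 (shut) to 1.0 (fully open).
Only numpy, scipy, OpenCV 4.12 (cv2) and the standard library are available. Lean on these libraries where they do the work, as an engineer would, in place of code of your own. Each camera call takes 0.05 s, during which the arm holds its last target. There are 200 camera calls.

## Working session

There is one attempt and no reset: what is moved stays moved. The work goes in short steps, Python scripts to look and compute and a tool call to move; the robot and the scene stay as the last step left them, time stands still between calls to the robot, and variables do not carry over. Pictures are saved under pics/ and viewed, about 8 in all and at most 12, crops included, and the job is handed in when it is done.

Besides the shell and the picture viewer there is one more tool, called after "Request:" as a command line: name --pt "numbers of a row" for each row, then --argument value for the rest. play_rows: Moves the arm, as the interface text tells. Its arguments: {"type":"object","properties":{"deltas":{"type":"array"}},"required":["deltas"]}

```bash
ls; mkdir -p pics; python3 - <<'E'
from rig import bot
import cv2,numpy as np
for n in("side","top"):
    f=bot.grab_frame(n); cv2.imwrite(f"pics/{n}0.png",cv2.resize(f[:,:,::-1],(800,600),interpolation=cv2.INTER_CUBIC))
    c=bot.calibration(n); print(n,{k:np.round(v,3).tolist() if not isinstance(v,str) else v for k,v in c.items()})
print(bot.grasp_offset,bot.sense())
E
```

```text
pics
side {'camera_matrix': [[418.179, 0.0, 289.3], [0.0, 418.179, 199.527], [0.0, 0.0, 1.0]], 'eye': [132.023, -905.752, 769.587], 'rotation': [0.863, 0.456, -0.11, -0.187]}
top {'camera_matrix': [[519.587, 0.0, 288.43], [0.0, 519.587, 207.656], [0.0, 0.0, 1.0]], 'eye': [261.195, -79.218, 1357.48], 'rotation': [-0.701, -0.075, 0.072, 0.705]}
18.700000000000003 {'clock': 0.1, 'qpos': array([ 9.77504404e-01,  5.28336801e-01,  1.43376492e+00, -5.36775868e-06,
        1.18141772e+00, -1.78522618e-01]), 'joint_velocities': array([ 2.27057250e-03, -1.12330253e-03, -1.59239282e-03,  7.21618355e-04,
       -1.11758950e-03,  6.07393615e-05]), 'joint_torque': array([-5.50888853e-04, -4.43300700e+01, -1.78585911e+01, -2.69622333e-04,
        3.89867680e-03,  2.77020501e-05]), 'eef_pos': array([251.4846698 , 571.4709671 , 230.45678893]), 'ee_rot': array([ 0.59160946, -0.38660274,  0.59286326,  0.38606958]), 'contact_force': array([-0.64939479,  0.51369674,  0.17639711]), 'torque': array([ 0.02123714, -0.03642031,  0.07193589]), 'width': 0.9977198798573735}
```

View pics/side0.png

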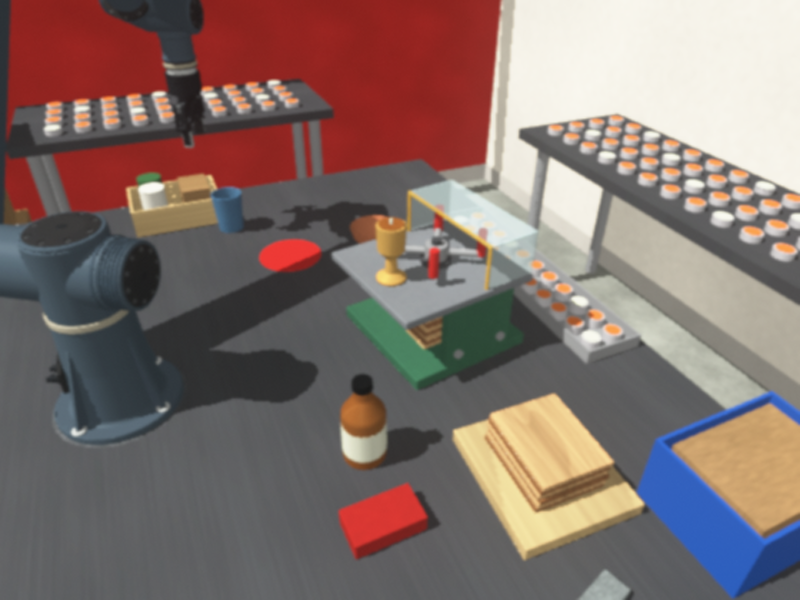

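View pics/top0.png

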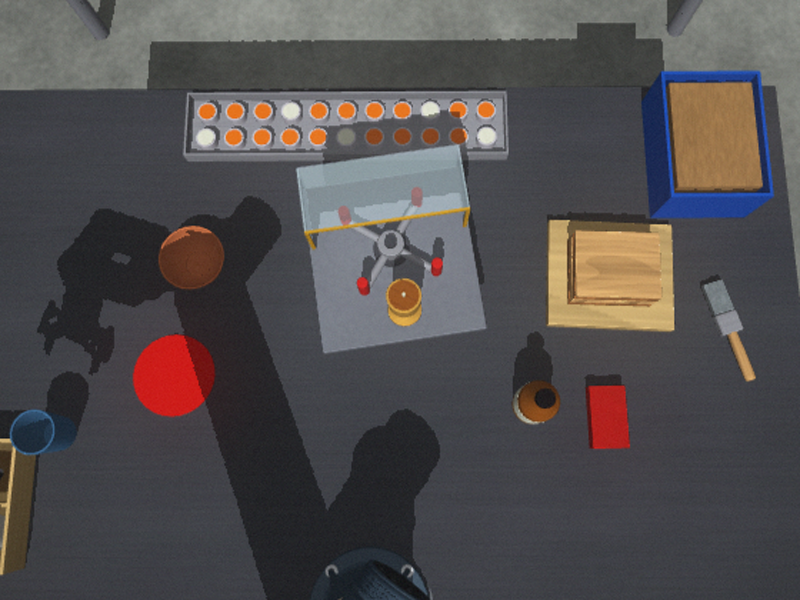

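The side view shows the lamp on the deck at about (391,250), with the press facing the robot. In the top view: hub (391,242), pegs (363,284), (437,264), (417,192), (344,213), lamp (404,290), mat (174,375). All are in the 800x600 pixels.

```bash
cat > h.py <<'E'
from rig import bot
import numpy as np,cv2
from scipy.spatial.transform import Rotation as R
def cam(n):
    c=bot.calibration(n); q=np.array(c["rotation"])
    M=R.from_quat(np.r_[q[1:],q[0]]).as_matrix() if q.size==4 else q
    return np.array(c["camera_matrix"]),np.array(c["eye"]),M
def ray(n,u,v,z):
    K,e,M=cam(n); d=np.linalg.inv(K)@[u,v,1]; d=M@[d[0],-d[1],-d[2]]
    return e+d*(z-e[2])/d[2]
def proj(n,p):
    K,e,M=cam(n); d=M.T@(np.array(p)-e); d=K@[d[0],-d[1],-d[2]]; return d[:2]/d[2]
def crop(n,x0,y0,x1,y1,s,name):
    f=bot.grab_frame(n)[y0:y1,x0:x1,::-1]; cv2.imwrite(f"pics/{name}.png",cv2.resize(f,None,fx=s,fy=s,interpolation=cv2.INTER_CUBIC))
def st():
    s=bot.sense(); print("t",round(s["clock"],2),"p",s["eef_pos"].round(1),"R",R.from_quat(np.roll(s["ee_rot"],-1)).as_matrix().round(3).tolist(),"q",s["qpos"].round(2),"F",s["contact_force"].round(1),"w",round(s["width"],3))
E
python3 - <<'E'
from h import *
for k,u,v,z in [("hub",391,242,205),("pA",363,284,241),("pB",437,264,241),("pC",417,192,241),("pD",344,213,241),("lampcup",404,289,278),("wick",404,294,288),("mat",174,375.5,3),("bowl",191,257,55),("oil",545,399,160),("deckFL",323,353,166),("deckFR",486,328,166),("gFL",305,235,255),("gFR",469,208,255),("gBL",297,168,255),("gBR",460,145,255)]:
    print(k,ray("top",u*.7,v*.7,z).round(1))
for k,u,v,z in [("lampfoot",391,279,166),("mat",290,255,3),("wick",391,218,288)]: print(k,ray("side",u*.7,v*.7,z).round(1))
crop("top",205,90,345,255,4,"c1")
st()
E
```

```text
hub [594.9 -42.5 205. ]
pA [ 5.174e+02 -5.000e-01  2.410e+02]
pB [ 548.6 -115.1  241. ]
pC [666.5 -84.8 241. ]
pD [632.4  30.4 241. ]
lampcup [501.  -64.3 278. ]
wick [491.2 -64.4 288. ]
mat [402.7 360.1   3. ]
bowl [612.3 325.5  55. ]
oil [ 345.4 -287.9  160. ]
deckFL [420.7  68.4 166. ]
deckFR [ 460.1 -195.8  166. ]
gFL [592.5  88.9 255. ]
gFR [ 634.6 -165.5  255. ]
gBL [702.5 104.2 255. ]
gBR [ 739.5 -153.4  255. ]
lampfoot [492.9 -67.4 166. ]
mat [404.9 355.7   3. ]
wick [495.4 -61.7 288. ]
t 0.15 p [251.5 571.5 230.5] R [[-0.001, -0.915, 0.403], [-0.001, 0.403, 0.915], [-1.0, 0.0, -0.002]] q [ 0.98  0.53  1.43 -0.    1.18 -0.18] F [0.1 0.1 0.3] w 1.003
```

View pics/c1.png

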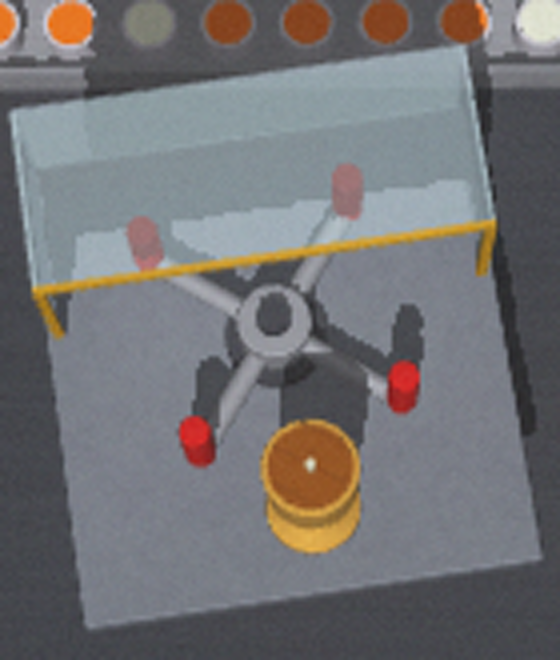

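Request:
play_rows --pt "0 0 0 0 0 0.04 1" --pt "0 0 -0.07 0.017 -0.0455 0.04 1" --pt "0 0 -0.07 0.017 -0.0455 0.01 1" --pt "0 0 -0.07 0.017 -0.0455 0.01 1" --pt "0 0 -0.07 0.017 -0.0455 0 1" --pt "0 0 -0.07 0.017 -0.0455 0 1" --pt "0 0 -0.07 0.017 -0.0455 0 1" --pt "0 0 -0.07 0.017 -0.0455 0 1" --pt "0 0 -0.07 0.017 -0.0455 0 1" --pt "0 0 -0.07 0.017 -0.0455 0 1" --pt "0 0 -0.07 0.017 -0.0455 0 1" --pt "0 0 -0.07 0.017 -0.0455 0 1" --pt "0 0 -0.07 0.017 -0.0455 0 1" --pt "0 0 -0.07 0.017 -0.0455 0 1" --pt "0 0 0 0 0 0 1"

```text
clock: 2.02
eef_pos: [475.3, -40.1, 330.0]
ee_rot: [0.702, -0.077, 0.704, 0.077]
contact_force: [0.7, -0.3, 0.4]
width: 0.995
```

Request:
play_rows --pt "0 0 0 0.018 -0.025 0 1" --pt "0 0 0 0 0 0 1"

```text
clock: 2.28
eef_pos: [492.4, -64.3, 329.3]
ee_rot: [0.701, -0.076, 0.705, 0.078]
contact_force: [-0.4, 0.0, 0.8]
width: 1.003
```

```bash
python3 - <<'E'
from h import *
st()
crop("side",200,90,400,240,4,"c2")
print([((proj("side",(493,-65,z))-[200,90])*4).round() for z in (166,278,288)])
E
```

```text
t 2.27 p [492.4 -64.3 329.3] R [[-0.005, -0.216, 0.976], [0.001, 0.976, 0.216], [-1.0, 0.002, -0.005]] q [-0.35  0.24  1.61 -0.    1.29 -0.57] F [-0.4  0.   0.8] w 1.003
[array([294., 419.]), array([293., 268.]), array([293., 253.])]
```

View pics/c2.png

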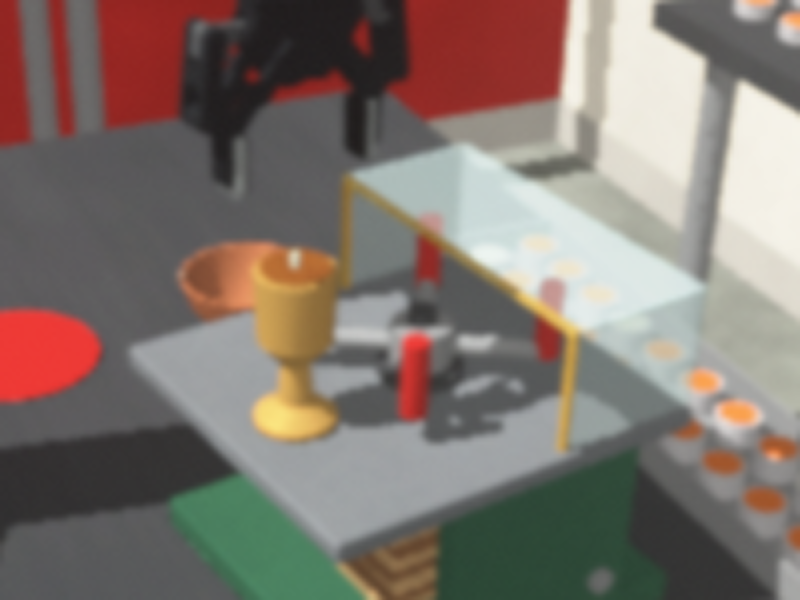

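The crop shows the lamp's foot at (294,415) and its rim at (293,270), which agrees with my estimate. The open fingers are centred above it. I'll descend and grip.

Request:
play_rows --pt "0 0 0 0 -0.001 -0.03 1" --pt "0 0 0 0 0 -0.03 1" --pt "0 0 0 0 0 -0.03 1" --pt "0 0 0 0 0 0 1" --pt "0 0 0 0 0 0 -1" --pt "0 0 0 0 0 0 -1" --pt "0 0 0 0 0 0 -1" --pt "0 0 0 0 0 0 -1" --pt "0 0 0 0 0 0 -1" --pt "0 0 0 0 0 0 -1"

```text
clock: 3.58
eef_pos: [488.1, -56.4, 240.9]
ee_rot: [0.701, -0.078, 0.704, 0.082]
contact_force: [0.1, -0.1, -3.8]
width: 0.62
```

Request:
play_rows --pt "0 0 0 0 0 0.01 -1" --pt "0 0 0 0 0 0.03 -1" --pt "0 0 0 -0.005 0 0.04 -1" --pt "0 0 0 -0.005 0 0.02 -1" --pt "0 0 0 0 0 0 -1"

```text
clock: 4.2
eef_pos: [477.3, -56.4, 345.3]
ee_rot: [0.701, -0.078, 0.704, 0.082]
contact_force: [-0.2, -0.4, -2.7]
width: 0.625
```

```bash
python3 - <<'E'
from h import *
st()
crop("side",200,60,400,210,4,"c3")
E
```

```text
t 4.2 p [477.3 -56.4 345.3] R [[-0.005, -0.225, 0.974], [0.005, 0.974, 0.225], [-1.0, 0.006, -0.003]] q [-0.35  0.2   1.62  0.    1.32 -0.58] F [-0.2 -0.4 -2.7] w 0.625
```

View pics/c3.png

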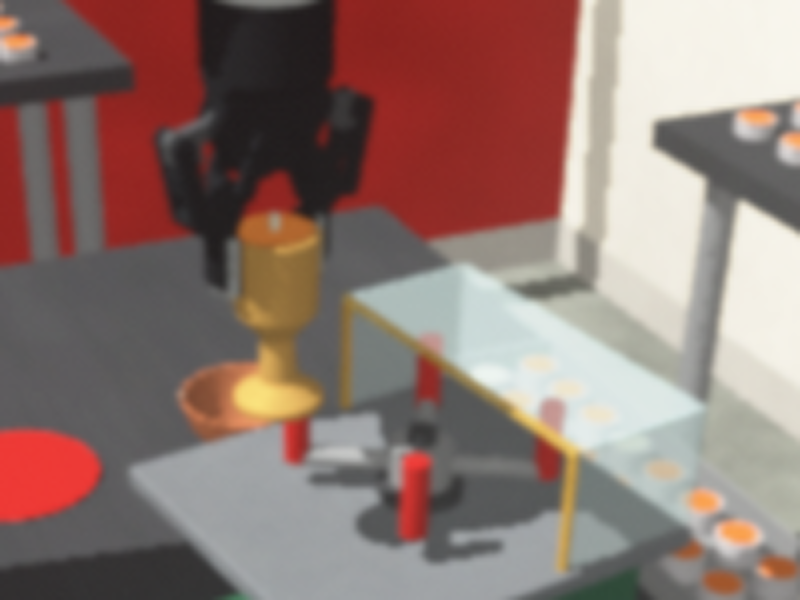

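The lamp is held upright, with its foot at (278,392) clear of the pegs. Next I'll carry it to the mat.

Request:
play_rows --pt "0 0 0 -0.005 0.02 0 -1" --pt "0 0 0 -0.0075 0.042 0 -1" --pt "0 0 0 -0.0075 0.042 0 -1" --pt "0 0 0 -0.0075 0.042 0 -1" --pt "0 0 0 -0.0075 0.042 0 -1" --pt "0 0 0 -0.0075 0.042 0 -1" --pt "0 0 0 -0.0075 0.042 0 -1" --pt "0 0 0 -0.0075 0.042 0 -1" --pt "0 0 0 -0.0075 0.042 -0.03 -1" --pt "0 0 0 -0.0075 0.042 -0.04 -1" --pt "0 0 0 -0.003 0.02 -0.04 -1" --pt "0 0 0 0 0 0 -1"

```text
clock: 5.75
eef_pos: [381.6, 383.3, 217.7]
ee_rot: [0.69, -0.077, 0.714, 0.085]
contact_force: [0.4, -0.1, -2.6]
width: 0.617
```

```bash
python3 - <<'E'
from h import *
st()
crop("side",120,40,320,190,4,"c4")
E
```

```text
t 5.75 p [381.6 383.3 217.7] R [[-0.035, -0.228, 0.973], [0.007, 0.974, 0.228], [-0.999, 0.014, -0.032]] q [0.57 0.44 1.64 0.03 1.08 0.32] F [ 0.4 -0.1 -2.6] w 0.617
```

View pics/c4.png

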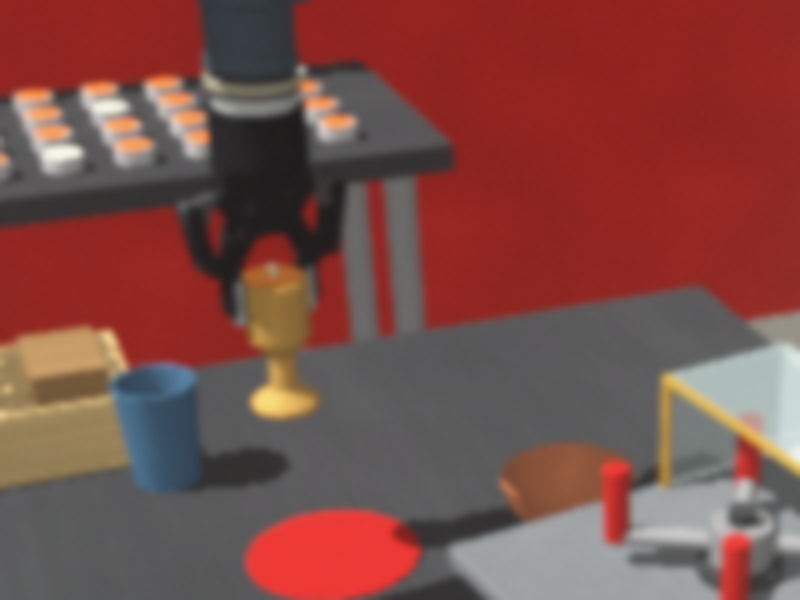

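```bash
python3 - <<'E'
from h import *
print(ray("side",191,140.5,143),ray("side",188.75,108.7,255),ray("side",120+333/4,40+554/4,3))
E
```

```text
[384.29850713 379.93751614 143.        ] [389.23146344 378.21457563 255.        ] [405.74751205 355.31239217   3.        ]
```

Request:
play_rows --pt "-0.007 -0.035 0 0.01 -0.011 0 -1" --pt "0 0 0 0.01 -0.011 -0.02 -1" --pt "0 0 0 0 0 -0.03 -1" --pt "0 0 0 0 0 -0.03 -1" --pt "0 0 0 0 0 -0.03 -1" --pt "0 0 0 0 0 -0.015 -1" --pt "0 0 0 0 0 0 -1"

```text
clock: 6.68
eef_pos: [415.2, 356.4, 104.2]
ee_rot: [0.715, -0.076, 0.69, 0.08]
contact_force: [-0.1, 0.4, -2.8]
width: 0.617
```

```bash
python3 -c "
from h import *
st()"
```

```text
t 6.67 p [415.2 356.4 104.2] R [[0.034, -0.219, 0.975], [0.009, 0.976, 0.219], [-0.999, 0.002, 0.035]] q [ 0.51  0.6   1.76 -0.01  0.75  0.3 ] F [-0.1  0.4 -2.8] w 0.617
```

Request:
play_rows --pt "0 0.018 0 -0.004 0 0 -1" --pt "0 0 0 0 0 -0.01 -1" --pt "0 0 0 0 0 0 -1" --pt "0 0 0 0 0 0 -1"

```text
clock: 7.18
eef_pos: [413.5, 357.5, 97.1]
ee_rot: [0.711, -0.074, 0.695, 0.082]
contact_force: [0.2, 0.3, -2.6]
width: 0.619
```

```bash
python3 -c "
from h import *
st()"
```

```text
t 7.17 p [413.5 357.5  97.1] R [[0.022, -0.219, 0.975], [0.013, 0.976, 0.219], [-1.0, 0.008, 0.024]] q [0.51 0.61 1.76 0.   0.74 0.29] F [ 0.2  0.3 -2.6] w 0.619
```

Request:
play_rows --pt "-0.01 0.02 0 0 0 -0.006 -1" --pt "0 0 0 0 0 -0.005 -1" --pt "0 0 0 0 0 -0.003 -1" --pt "0 0 0 0 0 -0.002 -1" --pt "0 0 0 0 0 0 -1"

```text
clock: 7.8
eef_pos: [413.4, 357.7, 79.7]
ee_rot: [0.703, -0.077, 0.703, 0.079]
contact_force: [0.0, -0.1, -3.0]
width: 0.616
```

```bash
python3 -c "
from h import *
st()"
```

```text
t 7.8 p [413.4 357.7  79.7] R [[0.0, -0.22, 0.976], [0.002, 0.976, 0.22], [-1.0, 0.002, 0.0]] q [0.51 0.65 1.75 0.   0.74 0.28] F [ 0.  -0.1 -3. ] w 0.616
```

Level now. I'll lower it gently until it touches.

Request:
play_rows --pt "0 0 0 0 0 -0.0015 -1" --pt "0 0 0 0 0 -0.001 -1" --pt "0 0 0 0 0 0 -1"

```text
clock: 8.18
eef_pos: [413.5, 357.7, 77.4]
ee_rot: [0.703, -0.077, 0.703, 0.079]
contact_force: [0.5, -0.1, -3.4]
width: 0.617
```

Request:
play_rows --pt "0 0 0 0 0 -0.0015 -1" --pt "0 0 0 0 0 -0.001 -1" --pt "0 0 0 0 0 0 -1"

```text
clock: 8.55
eef_pos: [413.7, 357.9, 77.5]
ee_rot: [0.703, -0.077, 0.702, 0.079]
contact_force: [-0.7, 0.4, -2.8]
width: 0.62
```

Request:
play_rows --pt "0 0 0 0 0 -0.002 -1" --pt "0 0 0 0 0 -0.002 -1" --pt "0 0 0 0 0 0 -1"

```text
clock: 8.93
eef_pos: [414.1, 358.2, 77.6]
ee_rot: [0.704, -0.077, 0.702, 0.079]
contact_force: [-0.1, 0.6, -3.6]
width: 0.62
```

Request:
play_rows --pt "0 0 0 0 0 0 0.7" --pt "0 0 0 0 0 0 0.85" --pt "0 0 0 0 0 0 1" --pt "0 0 0 0 0 0 1" --pt "0 0 0 0 0 0.02 1" --pt "0 0 0 0 0 0.04 1" --pt "0 0 0 0 0 0.05 1" --pt "0 0 0 0 0 0.05 1" --pt "0 0 0 0 0 0.05 1" --pt "0 0 0 0 0 0 1"

```text
clock: 10.18
eef_pos: [413.9, 357.8, 292.3]
ee_rot: [0.704, -0.077, 0.702, 0.079]
contact_force: [0.1, 1.2, 0.0]
width: 1.001
```

```bash
python3 - <<'E'
from h import *
st()
a=bot.grab_frame("side")[100:220,150:350]; b=bot.grab_frame("top")[80:290,70:350]
a=cv2.resize(a,(560,336),interpolation=cv2.INTER_CUBIC);b=cv2.resize(b,(560,420))[:,:]
im=np.vstack([a,b])[:,:,::-1]; im=cv2.resize(im,(444,600)); cv2.imwrite("pics/c5.png",im)
E
```

```text
t 10.18 p [413.9 357.8 292.3] R [[0.002, -0.22, 0.976], [0.003, 0.976, 0.22], [-1.0, 0.003, 0.003]] q [0.51 0.35 1.56 0.   1.23 0.29] F [0.1 1.2 0. ] w 1.001
```

View pics/c5.png

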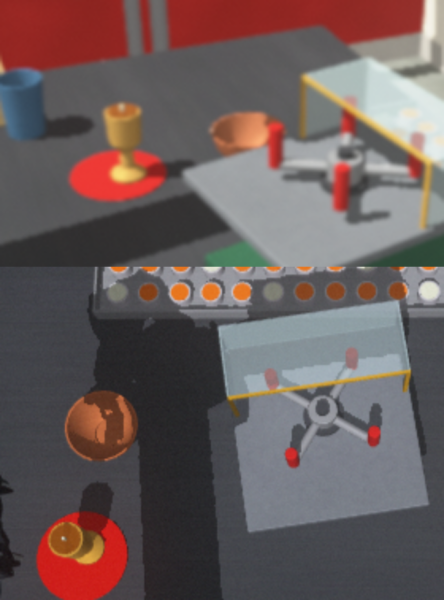

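The lamp stands upright near the middle of the mat, at (90,545) in the lower view, and the wheel hasn't moved: pegs at (292,457) and (374,436). Next I'll shut the gripper and go behind the right-hand near peg.

Request:
play_rows --pt "0 0 0 0.006 -0.023 0 -1" --pt "0 0 0 0.013 -0.046 0 -1" --pt "0 0 0 0.013 -0.046 0 -1" --pt "0 0 0 0.013 -0.046 0 -1" --pt "0 0 0 0.013 -0.046 0 -1" --pt "0 0 0 0.013 -0.046 0 -1" --pt "0 0 0 0.013 -0.046 0 -1" --pt "0 0 0 0.013 -0.046 0 -1" --pt "0 0 0 0.013 -0.046 0 -1" --pt "0 0 0 0.013 -0.046 0 -1" --pt "0 0 0 0.013 -0.046 0 -1" --pt "0 0 0 0.006 -0.023 0 -1" --pt "0 0 0 0 0 0 -1"

```text
clock: 11.9
eef_pos: [539.5, -164.4, 258.9]
ee_rot: [0.681, -0.074, 0.724, 0.083]
contact_force: [0.5, 1.0, -0.4]
width: 0.003
```

```bash
python3 - <<'E'
from h import *
st()
A=np.array([595.5,-42]);n=np.array([-.22,.976])
for a in range(246,120,-6):
    t=np.radians(a);p=A+85*np.array([np.cos(t),np.sin(t)])-20*n
    d=85*(np.array([np.cos(t-np.radians(12)),np.sin(t-np.radians(12))])-np.array([np.cos(t),np.sin(t)]))
    print(a,p.round(),"d12",d.round(1))
E
```

```text
t 11.9 p [ 539.5 -164.4  258.9] R [[-0.062, -0.221, 0.973], [0.006, 0.975, 0.222], [-0.998, 0.019, -0.059]] q [-0.48  0.44  1.51 -0.02  1.25 -0.7 ] F [ 0.5  1.  -0.4] w 0.003
246 [ 565. -139.] d12 [-15.4   8.9]
240 [ 557. -135.] d12 [-14.4  10.4]
234 [ 550. -130.] d12 [-13.2  11.9]
228 [ 543. -125.] d12 [-11.9  13.2]
222 [ 537. -118.] d12 [-10.4  14.4]
216 [ 531. -111.] d12 [-8.9 15.4]
210 [ 526. -104.] d12 [-7.2 16.2]
204 [522. -96.] d12 [-5.5 16.9]
198 [519. -88.] d12 [-3.7 17.4]
192 [517. -79.] d12 [-1.9 17.7]
186 [515. -70.] d12 [-0.  17.8]
180 [515. -62.] d12 [ 1.9 17.7]
174 [515. -53.] d12 [ 3.7 17.4]
168 [517. -44.] d12 [ 5.5 16.9]
162 [519. -35.] d12 [ 7.2 16.2]
156 [522. -27.] d12 [ 8.9 15.4]
150 [526. -19.] d12 [10.4 14.4]
144 [531. -12.] d12 [11.9 13.2]
138 [537.  -5.] d12 [13.2 11.9]
132 [543.   2.] d12 [14.4 10.4]
126 [550.   7.] d12 [15.4  8.9]
```

Request:
play_rows --pt "-0.005 -0.05 0 0.011 0.006 0 -1" --pt "0 0 0 0.008 0.005 0 -1" --pt "0 0 0 0 0 0 -1" --pt "0 0 0 0 0 -0.025 -1" --pt "0 0 0 0 0 -0.025 -1" --pt "0 0 0 0 0 0 -1"

```text
clock: 12.65
eef_pos: [556.4, -145.3, 206.3]
ee_rot: [0.696, -0.078, 0.709, 0.084]
contact_force: [0.2, -0.5, 0.1]
width: 0.004
```

```bash
python3 -c "
from h import *
st()"
```

```text
t 12.65 p [ 556.4 -145.3  206.3] R [[-0.019, -0.228, 0.973], [0.006, 0.974, 0.228], [-1.0, 0.01, -0.017]] q [-0.45  0.5   1.57 -0.    1.09 -0.68] F [ 0.2 -0.5  0.1] w 0.004
```

Request:
play_rows --pt "0 -0.015 0 0.001 0.009 0 -1" --pt "0 0 0 -0.0144 0.0104 0 -1" --pt "0 0 0 -0.0119 0.0132 0 -1" --pt "0 0 0 -0.0089 0.0154 0 -1" --pt "0 0 0 -0.0055 0.0169 0 -1"

```text
clock: 13.28
eef_pos: [517.7, -84.6, 211.0]
ee_rot: [0.704, -0.086, 0.701, 0.078]
contact_force: [-0.6, -4.3, -1.0]
width: -0.002
```

```bash
python3 -c "
from h import *
st()"
```

```text
t 13.28 p [517.7 -84.6 211. ] R [[0.005, -0.231, 0.973], [-0.011, 0.973, 0.232], [-1.0, -0.012, 0.002]] q [-0.37  0.42  1.71 -0.01  1.01 -0.6 ] F [-0.6 -4.3 -1. ] w -0.002
```

Request:
play_rows --pt "0 0 0 -0.0015 0.0175 -0.001 -1" --pt "0 0 0 0.002 0.0177 -0.001 -1" --pt "0 0 0 0.0055 0.0169 -0.001 -1" --pt "0 0 0 0.0085 0.0155 -0.001 -1"

```text
clock: 13.78
eef_pos: [533.6, -13.2, 209.3]
ee_rot: [0.705, -0.088, 0.7, 0.078]
contact_force: [-0.3, -3.8, 1.6]
width: -0.0
```

Request:
play_rows --pt "0 0 0 -0.003 -0.006 0.02 -1" --pt "0 0 0 0 0 0.03 -1" --pt "0 0 0 0.003 -0.02 0 -1" --pt "0 0 0 0.008 -0.04 0 -1" --pt "0 0 0 0.01 -0.04 0 -1" --pt "0 0 0 0.006 -0.02 0 -1" --pt "0 0 0 0 0 0 -1"

```text
clock: 14.65
eef_pos: [561.9, -134.5, 254.7]
ee_rot: [0.704, -0.085, 0.7, 0.084]
contact_force: [-0.8, 0.4, 1.0]
width: -0.002
```

```bash
python3 -c "
from h import *
st()"
```

```text
t 14.65 p [ 561.9 -134.5  254.7] R [[0.007, -0.236, 0.972], [-0.001, 0.972, 0.236], [-1.0, -0.002, 0.007]] q [-0.43  0.43  1.53  0.    1.17 -0.67] F [-0.8  0.4  1. ] w -0.002
```

Request:
play_rows --pt "0 0 0 -0.009 -0.012 0 -1" --pt "0 0 0 0 0 -0.024 -1" --pt "0 0 0 0 0 -0.024 -1" --pt "0 0 0 0 0 0 -1"

```text
clock: 15.15
eef_pos: [549.3, -143.5, 205.2]
ee_rot: [0.703, -0.085, 0.701, 0.086]
contact_force: [-0.4, -0.1, 0.2]
width: 0.0
```

```bash
python3 -c "
from h import *
st()
crop('top',205,90,345,255,4,'c6')"
```

```text
t 15.15 p [ 549.3 -143.5  205.2] R [[0.003, -0.239, 0.971], [0.002, 0.971, 0.239], [-1.0, 0.001, 0.004]] q [-0.45  0.48  1.61  0.    1.05 -0.7 ] F [-0.4 -0.1  0.2] w 0.0
```

View pics/c6.png

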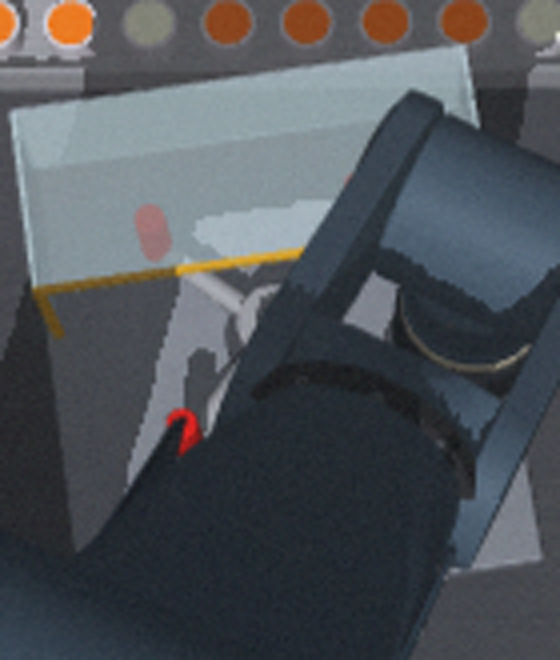

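The arm hides most of the view, but the pushed peg at (182,415) shows the wheel turned about 95°. I'll push the next one.

Request:
play_rows --pt "0 0 0 0 0.011 0 -1" --pt "0 0 0 -0.012 0.012 0 -1" --pt "0 0 0 -0.0105 0.0144 -0.001 -1" --pt "0 0 0 -0.0072 0.0162 -0.001 -1" --pt "0 0 0 -0.0037 0.0174 -0.001 -1" --pt "0 0 0 0 0.0178 0 -1" --pt "0 0 0 0.0037 0.0174 0 -1"

```text
clock: 16.08
eef_pos: [518.1, -38.7, 209.0]
ee_rot: [0.705, -0.093, 0.699, 0.081]
contact_force: [-0.1, -3.1, -0.7]
width: -0.001
```

Request:
play_rows --pt "0 0 0 0.0065 0.0162 0 -1" --pt "0 0 0 0.0095 0.015 0 -1" --pt "0 0 0 -0.003 -0.006 0.02 -1" --pt "0 0 0 0 0 0.032 -1" --pt "0 0 0 0.002 -0.025 0 -1" --pt "0 0 0 0.006 -0.042 0 -1" --pt "0 0 0 0.008 -0.042 0 -1" --pt "0 0 0 0.004 -0.023 0 -1" --pt "0 0 0 0 0 0 -1"

```text
clock: 17.2
eef_pos: [561.3, -133.4, 262.8]
ee_rot: [0.708, -0.091, 0.695, 0.088]
contact_force: [-0.4, 0.6, -0.2]
width: -0.002
```

```bash
python3 -c "
from h import *
st()"
```

```text
t 17.2 p [ 561.3 -133.4  262.8] R [[0.02, -0.251, 0.968], [-0.003, 0.968, 0.251], [-1.0, -0.008, 0.019]] q [-0.43  0.42  1.53  0.01  1.17 -0.69] F [-0.4  0.6 -0.2] w -0.002
```

Request:
play_rows --pt "0 0.015 -0.03 -0.008 -0.013 0 -1" --pt "0 0 0 0 0 -0.028 -1" --pt "0 0 0 0 0 -0.028 -1" --pt "0 0 0 0 0 0 -1"

```text
clock: 17.7
eef_pos: [551.5, -142.8, 206.0]
ee_rot: [0.703, -0.079, 0.702, 0.078]
contact_force: [-0.4, 0.1, 0.1]
width: -0.0
```

```bash
python3 -c "
from h import *
st()"
```

```text
t 17.7 p [ 551.5 -142.8  206. ] R [[0.002, -0.221, 0.975], [-0.0, 0.975, 0.221], [-1.0, -0.001, 0.002]] q [-0.45  0.48  1.6   0.    1.05 -0.67] F [-0.4  0.1  0.1] w -0.0
```

Third push.

Request:
play_rows --pt "0 0 0 0 0.011 0 -1" --pt "0 0 0 -0.0125 0.012 0 -1" --pt "0 0 0 -0.011 0.0144 -0.001 -1" --pt "0 0 0 -0.0075 0.0162 -0.001 -1" --pt "0 0 0 -0.0037 0.0174 -0.001 -1" --pt "0 0 0 0 0.0178 0 -1" --pt "0 0 0 0.0037 0.0174 0 -1"

```text
clock: 18.58
eef_pos: [517.1, -34.4, 208.7]
ee_rot: [0.704, -0.084, 0.701, 0.075]
contact_force: [0.1, -3.6, -3.3]
width: -0.003
```

Request:
play_rows --pt "0 0 0 0.007 0.0155 0 -1" --pt "0 0 0 0.0095 0.0135 0 -1" --pt "0 0 0 -0.003 -0.006 0.02 -1" --pt "0 0 0 0 0 0.03 -1" --pt "0 0 0 0.002 -0.025 0 -1" --pt "0 0 0 0.005 -0.042 0 -1" --pt "0 0 0 0.006 -0.042 0 -1" --pt "0 0 0 0.002 -0.033 0 -1" --pt "0 0 0 0 0 0 -1" --pt "0 0 0 0 0 0 -1"

```text
clock: 19.82
eef_pos: [554.9, -141.1, 261.0]
ee_rot: [0.708, -0.081, 0.697, 0.082]
contact_force: [-0.5, 0.5, 0.2]
width: 0.001
```

```bash
python3 -c "
from h import *
st()"
```

```text
t 19.82 p [ 554.9 -141.1  261. ] R [[0.016, -0.229, 0.973], [0.003, 0.973, 0.229], [-1.0, -0.001, 0.016]] q [-0.45  0.42  1.54  0.01  1.17 -0.68] F [-0.5  0.5  0.2] w 0.001
```

Request:
play_rows --pt "0 0.012 -0.01 -0.002 -0.004 0 -1" --pt "0 0 0 0 0 -0.028 -1" --pt "0 0 0 0 0 -0.027 -1" --pt "0 0 0 0 0 0 -1" --pt "0 0 0 0 0.011 0 -1" --pt "0 0 0 -0.0125 0.012 0 -1" --pt "0 0 0 -0.011 0.0144 -0.001 -1"

```text
clock: 20.7
eef_pos: [530.9, -103.1, 207.8]
ee_rot: [0.705, -0.081, 0.7, 0.079]
contact_force: [-2.9, -5.3, 0.5]
width: -0.005
```

```bash
python3 -c "
from h import *
st()"
```

```text
t 20.7 p [ 530.9 -103.1  207.8] R [[0.008, -0.225, 0.974], [-0.002, 0.974, 0.225], [-1.0, -0.004, 0.008]] q [-0.4   0.44  1.68  0.    1.02 -0.63] F [-2.9 -5.3  0.5] w -0.005
```

Request:
play_rows --pt "0 0 0 -0.0085 0.0162 -0.001 -1" --pt "0 0 0 -0.005 0.0174 -0.001 -1" --pt "0 0 0 -0.0005 0.0178 0 -1" --pt "0 0 0 0.0037 0.0174 0 -1"

```text
clock: 21.2
eef_pos: [517.8, -31.6, 208.2]
ee_rot: [0.706, -0.083, 0.699, 0.077]
contact_force: [1.3, -3.9, -2.2]
width: -0.002
```

Request:
play_rows --pt "0 0 0 0.007 0.0155 0 -1" --pt "0 0 0 0.0095 0.0125 0 -1" --pt "0 0 0 -0.003 -0.006 0.02 -1" --pt "0 0 0 0 0 0.03 -1" --pt "0 0 0 0.002 -0.025 0 -1" --pt "0 0 0 0.005 -0.042 0 -1" --pt "0 0 0 0.006 -0.042 0 -1" --pt "0 0 0 0.001 -0.036 0 -1" --pt "0 0 0 0 0 0 -1" --pt "0 0 0 0 0 0 -1"

```text
clock: 22.45
eef_pos: [551.9, -142.1, 259.3]
ee_rot: [0.707, -0.079, 0.697, 0.085]
contact_force: [0.2, 0.1, -0.1]
width: 0.001
```

```bash
python3 -c "
from h import *
st()"
```

```text
t 22.45 p [ 551.9 -142.1  259.3] R [[0.013, -0.231, 0.973], [0.01, 0.973, 0.231], [-1.0, 0.007, 0.015]] q [-0.46  0.42  1.55  0.02  1.17 -0.69] F [ 0.2  0.1 -0.1] w 0.001
```

Request:
play_rows --pt "-0.006 0.01 -0.01 -0.001 -0.003 0 -1" --pt "0 0 0 0 0 -0.027 -1" --pt "0 0 0 0 0 -0.026 -1" --pt "0 0 0 0 0 0 -1" --pt "0 0 0 0 0.011 0 -1" --pt "0 0 0 -0.0125 0.012 0 -1" --pt "0 0 0 -0.011 0.0144 -0.001 -1"

```text
clock: 23.32
eef_pos: [528.8, -102.4, 207.9]
ee_rot: [0.705, -0.081, 0.7, 0.08]
contact_force: [-1.7, -5.3, 2.3]
width: 0.001
```

```bash
python3 -c "
from h import *
st()"
```

```text
t 23.32 p [ 528.8 -102.4  207.9] R [[0.007, -0.227, 0.974], [-0.001, 0.974, 0.227], [-1.0, -0.002, 0.007]] q [-0.4   0.44  1.68  0.    1.02 -0.63] F [-1.7 -5.3  2.3] w 0.001
```

Request:
play_rows --pt "0 0 0 -0.0078 0.0162 -0.001 -1" --pt "0 0 0 -0.0047 0.0174 -0.001 -1"

```text
clock: 23.58
eef_pos: [516.1, -74.4, 208.2]
ee_rot: [0.706, -0.09, 0.699, 0.075]
contact_force: [2.3, -36.1, -11.0]
width: -0.001
```

The wheel went tight: 36 N on the peg at about 1.14 turns, where the thick stack should stop it. I'll make a small confirming push, then back off.

Request:
play_rows --pt "0 0 0 0 0.004 0 -1"

```text
clock: 23.7
eef_pos: [516.8, -76.6, 208.6]
ee_rot: [0.706, -0.098, 0.698, 0.072]
contact_force: [0.6, -22.6, -14.8]
width: 0.001
```

```bash
python3 -c "
from h import *
st()"
```

```text
t 23.7 p [516.8 -76.6 208.6] R [[0.016, -0.238, 0.971], [-0.036, 0.971, 0.238], [-0.999, -0.038, 0.007]] q [-0.34  0.41  1.73 -0.03  0.97 -0.57] F [  0.6 -22.6 -14.8] w 0.001
```

Request:
play_rows --pt "0.02 0 0 0 -0.008 0 -1" --pt "0 0 0 -0.004 -0.012 0 -1" --pt "0 0 0 -0.02 -0.005 0.01 -1" --pt "0 0 0 -0.03 0 0.03 -1" --pt "0 0 0 -0.02 0 0.04 -1" --pt "0 0 0 -0.02 -0.02 0.04 -1" --pt "0 0 0 0 -0.04 0.03 -1" --pt "0 0 0 0 -0.05 0 -1" --pt "0 0 0 0 -0.05 0 -1" --pt "0 0 0 0 -0.05 0 -1" --pt "0 0 0 0 0 0 -1"

```text
clock: 25.08
eef_pos: [412.4, -307.4, 366.3]
ee_rot: [0.708, -0.091, 0.695, 0.081]
contact_force: [0.1, 0.9, 0.3]
width: 0.0
```

```bash
python3 - <<'E'
from h import *
st()
a=bot.grab_frame("side"); b=bot.grab_frame("top")
im=np.vstack([a[80:330],b[60:330]])[:,:,::-1]; cv2.imwrite("pics/c7.png",im)
E
```

```text
t 25.07 p [ 412.4 -307.4  366.3] R [[0.02, -0.242, 0.97], [-0.012, 0.97, 0.242], [-1.0, -0.016, 0.016]] q [-0.86  0.23  1.53  0.01  1.36 -1.11] F [0.1 0.9 0.3] w 0.0
```

View pics/c7.png

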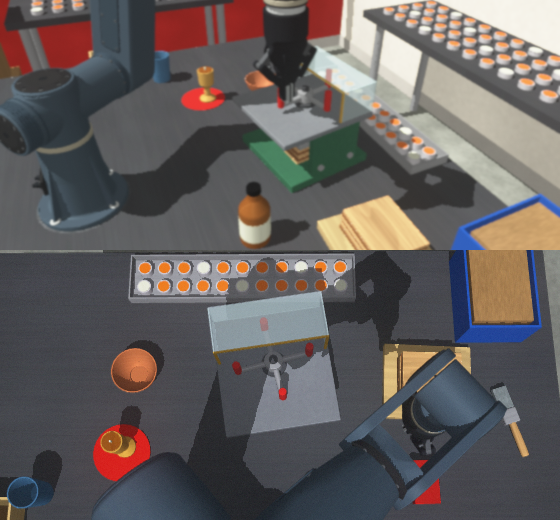

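The lamp is upright on the mat at (205,85). The bowl, bottle, matchbox and pallet stack are where they were, and the wheel is at rest with its near peg at (282,393). I'll check that peg's angle against where the push ended, then hand in.

```bash
python3 - <<'E'
from h import *
f=bot.grab_frame("top"); hsv=cv2.cvtColor(f[190:222,265:300],cv2.COLOR_RGB2HSV)
m=((hsv[...,0]<8)|(hsv[...,0]>172))&(hsv[...,1]>180)&(hsv[...,2]>90)
v,u=np.nonzero(m); p=ray("top",u.mean()+265,v.mean()+190,213); d=p[:2]-[595.5,-42]
print(p,np.hypot(*d),np.degrees(np.arctan2(d[1],d[0]))%360)
bot.job_done(); st()
E
```

```text
[512.73710535 -61.94596263 213.        ] 85.13247415325257 193.54996496909362
the job is handed in; nothing more can be done
the job is handed in; nothing more can be done
```

I took the lamp off the press deck and stood it upright near the middle of the red mat. Then I wound the wheel clockwise with five peg pushes, about 1.13 turns, until it went tight, and handed the job in at about 25 s of the 72 s.

- **Clamping:** The peg force rose from about 4–5 N while running to 36 N. A confirming push at about 23 N moved the wheel no further. The plate itself can't be seen, so I judged the clamp by this force and by the turns, which are about what the 70 mm stack would need (1.1).
- **After letting go:** The near peg was seen at 193.5°. I had estimated about 190° from where the push ended. The difference is close to my measuring error, but I can't rule out that the wheel sprang back a few degrees.
- **The rest of the scene:** In the last pictures the lamp was upright on the mat, and the bowl and bottle looked undisturbed. The arm partly hid the matchbox and the pallet stack; what showed looked unmoved. The stack in the press was only partly visible, and I did not measure whether it moved.
- **Arm at hand-in:** It was clear of everything, with about 1 N or less on the wrist.

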